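# Put the microscope's flat battery pack on charge

### The arm

A 7-joint arm with a two-finger parallel gripper is mounted at the origin on the work surface. World frame = base frame: x ahead of the robot, y to its left, z up, the work surface at z = 0. Lengths are in mm, angles in rad, forces in N, time in s.
With the tool pointing down it reaches from about 425 to 825 mm from the base axis. Payload 3.6 kg.
Tool frame: the origin (TCP) lies on the centre line of the jaws, within the pads' length; the fingertips stand 11 mm ahead of it and the grasp point (between the pads) lies 8 mm behind it; z points along the fingers, y is the line along which they close (so a half turn about z gives the same grasp; the last joint's range is limited). The gripper opens to 85 mm and grips with 20 to 120 N. Pads are 22 mm wide; open, the fingers measure 114 mm over their backs; the gripper's body (76 mm by 85 mm) begins 54 mm behind the grasp point. The pads swing forward as they close: fully open they stand 13 mm farther back than shut.
Start: joints at [1.155, 0.615, -0.013, 1.423, 0.008, 1.103, -0.04], TCP at [246.41, -601.451, 215.397] pointing down, gripper open.
Joint ranges: [-3.12, 3.12], [-0.3, 2.06], [-1.34, 1.32], [0.26, 2.42], [-1.36, 4.5], [0.01, 1.98], [-2.84, 2.84]. Speed limits (rad/s): [2.79, 2.79, 3.14, 3.14, 3.14, 3.14, 3.14].

### API

Orientations are given as a rotation vector (axis times angle).
In Python, from cell import robot gives the robot as it stands. The module is installed in compiled form; this text tells all that it offers.
- The arm moves only by the shell command python3 -m crank 'ROWS' [FORCE]. ROWS is JSON, a list of rows, each a list of 3 entries, a list of its own where there are three numbers: the shift along the tool's x, y, z in m, then the turn, a rotation vector about the tool's x, y, z in rad, then the finger opening in m, from 0 to 0.0854. In form: [[[tx, ty, tz], [ax, ay, az], grip], ...]. A call has 1 to 20 rows; each row is the pose to reach, as a shift and turn from the pose commanded when the call began, along the tool's axes at that moment; what a row does not reach only later rows make up. A row lasts 1/12 s, in which the tool goes at most 41.7 mm and 7.16 degrees, less where a joint would pass 70% of its speed; a pose out of reach is approached as far as the arm can. A call with a gripper value outside its range is refused whole. The fingers move at their own pace and stop on an object; FORCE is the grip in N (left out, the last holds). Time passes only in rows, so rows that repeat a pose let the fingers close. It gives the time, the measured TCP pose, the force, the opening and the grip force at its end, in the units of the state.
- robot.get_obs(): the state, without advancing time (a new reading comes with each control period).
- robot.get_image(name): name is "side" or "top"; returns (picture, depth): 384x512x3 uint8, red, green, blue; 384x512 float32, mm along the optical axis (not along the pixel's ray), 0 where there is no reading.
- robot.calibration(name): a dict with "fovy" (degrees; the focal length in pixels is half the picture's height over the tangent of half this angle, whatever the lens; pixels are square), "cx", "cy" (the principal point, pixels), "distortion" ([k1, k2, p1, p2, k3] as OpenCV has them; the pictures are not rectified), "eye" and "rotation" of the camera in the world. Camera axes: x right, y down, z forward; pixel columns grow to the right and rows downward; lengths in mm; the calibration is good to about 2 mm. A picture is of the moment at which its call begins. calibration takes no time and is no camera call.
- robot.job_done(): hands the job in; it is judged then, once.
The state is a dict: "t": time; "joint_pos": joint angles; "joint_vel": joint speeds; "effort": joint torques, N m; "ee_pos": TCP position; "eef_rot": TCP orientation; "contact_force": force on the tool from outside, world axes, zero at the start; "torque": the same for the moment, N m; "opening": finger opening in mm; "grip_force": force on a finger pad.
Only numpy, scipy, OpenCV 4.12 (cv2) and the standard library are available. Lean on these libraries where they do the work, as an engineer would, in place of code of your own. Each camera call takes 0.05 s, during which the arm holds its last target. There are 200 camera calls.

### The job

The battery pack at the back of the microscope is flat. Squeeze its two side buttons together to free the latch, lift it straight out of its shoe without wrenching it, stand it upright on the open bench and let go; then take it again by its front and back faces, off the buttons (in the charger its neighbours leave no room for fingers at the button sides), and lower it, not drop it, fully home into the charger's one free bay. Leave the two packs already charging and the other things on the bench where they are.

Things in the scene. Friction and masses are not known exactly. Their poses are not given: they have to be found in the camera images.
- spent_pack: The flat battery pack: dark grey upright block, 104 mm high, 0.22 to 0.36 kg, clipped in the shoe at the microscope's back. Origin: centre of its underside; z up, x button to button, y front to back. The lower 42 mm is the plug, 42 (x) by 34 mm (y), lowest 4 mm stepped in 2 mm. Above that 48 (x) by 40 mm (y), flat front and back. Same when turned half round. Stands by itself on its underside.
- pack_buttons (a point): Point on the pack's axis midway between its two black side buttons, 72 mm above its underside; axes as the pack's. Each button is 26 mm wide (y) and 24 mm high (60 to 84 mm up) and 5 mm proud of the pack's side: they measure 58 mm across when out, 49 mm when both are in. Each is one piece with a latch tooth that stands 3.5 mm out of the plug's side, 24 to 31 mm up, and goes in with it.
- button_a (a joint): Side button on the pack's +x side: 0 out, 0.0045 m fully pressed in. Spring: 3 N to start, 10 N fully in; comes out again when let go. Its tooth is clear of the catch above about 0.0035 m.
- button_b (a joint): The same on the -x side. Both must be in at once for the pack to lift.
- microscope: Cream and black upright microscope fixed to the bench, 0.42 m high, 180 mm wide. Origin: on the bench under the middle of the battery shoe at its back; z up, +y runs to its front (the upright arm begins 90 mm from the origin, the front edge is at 340 mm).
- shoe (a point): Middle of the floor of the battery shoe, 12 mm above the bench, where the pack's underside rests, axes along the microscope's and the pack's. A well with 1.5 to 2 mm play round the plug. At the x sides it is 40 mm high over this floor and 70 mm wide, with a catch over each tooth. Front and back (y) cheeks 61 mm across outside rise 70 mm. The pack's plug is clear of the well 42 mm up, of the cheeks (sideways) 70 mm up.
- charger: Pale grey three-bay charger fixed to the bench: plate 225 mm (x) by 118 mm (y) and 14 mm high with three black cups in a row along x, 64 mm apart, at x -64, 0 and +64 mm. Origin: on the bench, under the middle cup. The empty cup may be any of the three. The bench between it and the microscope is open.
- bay_c: The black cup of the free bay, on the charger plate. Inside 46 mm (x, along the row) by 38 mm (y) and 20 mm deep, walls 4 mm: the pack fits with its x (button to button) along the row, either way round, with 2 mm play each side; no latch. Origin: centre of its underside.
- free_bay (a point): Centre of the inner floor of that empty cup, about 17 mm above the bench, where the pack's underside comes to rest. z up, x along the row of bays.
- pack_1: A pack like the flat one (its buttons do not move here), already charging in one of the bays, standing loose in its cup. Origin: centre of its underside. 6 mm of free space lies between the buttons of neighbouring packs. Leave alone.
- pack_2: The other pack already charging, just the same. Leave alone.
- oil_bottle: Small amber bottle of immersion oil, 34 mm across, 75 mm high, loose, on the robot's side of the open bench. Origin: centre of its underside. Leave alone.
- slide_box: Grey-blue box of slides, 88 by 103 mm, 36 mm high, loose, beyond the open bench. Origin: centre of its underside. Leave alone.
There are look-alikes about, which are no part of the job. What is shaped like the spent_pack but green or red is not meant.

How it is judged:
By the outcome, as a careful person would: the job done as asked, in the order asked, and still so for the second after the job is handed in, with the robot touching nothing.
It also fails if it takes over 59 s, if anything falls off the work surface, if the arm or the gripper's body presses on something with over 40 N, if the wrist force passes 120 N, or if a joint passes its speed limit or range.

## Working session

There is one attempt and no reset: what is moved stays moved. The work goes in short steps, Python scripts to look and compute and a shell command to move; the robot and the scene stay as the last step left them, time stands still between calls to the robot, and variables do not carry over. Pictures are saved under pics/ and viewed, at most 10 in all, crops included, and the job is handed in when it is done.

```bash
mkdir -p pics
cat > h.py <<'E'
import numpy as np, cv2
from cell import robot
def K(n):
    c=robot.calibration(n); f=192/np.tan(np.radians(c["fovy"]/2))
    return c,np.array([[f,0,c["cx"]],[0,f,c["cy"]],[0,0,1.]]),np.array(c["distortion"],float)
def cloud(n,depth):
    c,k,d=K(n); h,w=depth.shape
    uv=np.stack(np.meshgrid(np.arange(w),np.arange(h)),-1).reshape(-1,1,2).astype(float)
    r=cv2.undistortPoints(uv,k,d).reshape(h,w,2)
    P=np.dstack([r,np.ones((h,w))])*depth[...,None]
    return P@np.array(c["rotation"]).T+np.array(c["eye"])
def snap(n,name):
    im,d=robot.get_image(n); np.savez("/tmp/%s.npz"%name,im=im,d=d,P=cloud(n,d))
    return im,d,cloud(n,d)
E
python3 - <<'E'
from h import *
o=robot.get_obs(); print({k:np.round(v,3).tolist() for k,v in o.items()})
for n in("top","side"):
    print({k:np.round(v,3).tolist() for k,v in robot.calibration(n).items()})
    im,d,P=snap(n,n+"0"); cv2.imwrite(f"pics/{n}0.png",cv2.resize(im[...,::-1],(800,600)))
E
```

```text
{'t': 0.0, 'joint_pos': [1.155, 0.616, -0.013, 1.425, 0.008, 1.103, -0.04], 'joint_vel': [0.0, -0.002, -0.002, -0.001, -0.0, -0.001, 0.0], 'effort': [0.001, -46.921, 0.259, -17.103, 0.01, 0.01, 0.0], 'ee_pos': [246.118, -600.714, 214.23], 'eef_rot': [-3.08, -0.606, 0.001], 'contact_force': [0.687, 0.769, -0.51], 'torque': [0.001, -0.003, -0.01], 'grip_force': 0.0, 'opening': 85.307}
{'fovy': 54.212, 'cx': 256.03, 'cy': 189.589, 'distortion': [-0.127, 0.0, 0.0, 0.0, 0.0], 'eye': [395.957, 72.889, 867.341], 'rotation': [-2.039, 2.169, -0.237]}Traceback (most recent call last):
  File "<stdin>", line 5, in <module>
  File "h.py", line 13, in snap
    im,d=robot.get_image(n); np.savez("/tmp/%s.npz"%name,im=im,d=d,P=cloud(n,d))
                                                                     ~~~~~^^^^^
  File "h.py", line 11, in cloud
    return P@np.array(c["rotation"]).T+np.array(c["eye"])
           ~~~~~~~~~~~~~~~~~~~~~~~~~~~^~~~~~~~~~~~~~~~~~~
ValueError: operands could not be broadcast together with shapes (384,512) (3,)
```

```bash
sed -i 's/np.array(c\["rotation"\]).T/cv2.Rodrigues(np.array(c["rotation"],float))[0].T/' h.py
python3 - <<'E'
from h import *
for n in("top","side"):
    print({k:np.round(v,3).tolist() for k,v in robot.calibration(n).items()})
    im,d,P=snap(n,n+"0"); cv2.imwrite(f"pics/{n}0.png",cv2.resize(im[...,::-1],(800,600)))
    for v in(40,120,200,280,360): print([np.round(P[v,u]).astype(int).tolist() for u in (60,160,256,350,450)])
E
```

```text
{'fovy': 54.212, 'cx': 256.03, 'cy': 189.589, 'distortion': [-0.127, 0.0, 0.0, 0.0, 0.0], 'eye': [395.957, 72.889, 867.341], 'rotation': [-2.039, 2.169, -0.237]}
[[1054, 587, 1], [1021, 299, -1], [999, 40, 0], [989, -213, -2], [983, -499, 1]]
[[808, 561, 0], [785, 295, 1], [754, 55, 33], [756, -181, -1], [745, -446, -1]]
[[595, 546, 0], [580, 294, 1], [567, 67, -5], [553, -157, -2], [536, -406, -1]]
[[402, 540, -1], [394, 298, -3], [382, 78, -1], [371, -110, 106], [349, -352, 45]]
[[218, 540, -1], [216, 303, -3], [207, 88, 2], [191, -120, -3], [164, -355, -2]]
{'fovy': 50.898, 'cx': 260.701, 'cy': 188.472, 'distortion': [0.013, 0.0, 0.0, 0.0, 0.0], 'eye': [382.239, -508.565, 639.565], 'rotation': [-2.277, 0.367, -0.143]}
[[94, 1322, -10], [494, 1325, -64], [1104, 1865, -349], [1319, 1102, -93], [1319, 498, 132]]
[[125, 650, 1], [405, 554, 1], [672, 462, 0], [931, 374, -1], [1324, 397, -98]]
[[140, 284, 1], [360, 210, 0], [570, 139, -1], [751, 35, 37], [987, -4, 0]]
[[150, 47, 0], [331, -15, 2], [504, -72, 1], [672, -128, 1], [848, -188, 2]]
[[158, -118, 0], [311, -169, -1], [414, -388, 373], [600, -266, 2], [752, -315, 0]]
```

View pics/top0.png

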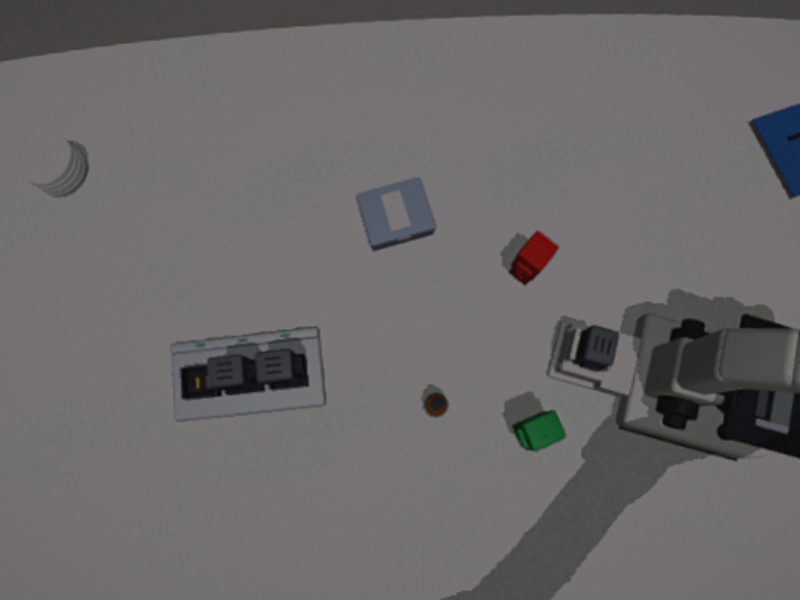

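View pics/side0.png

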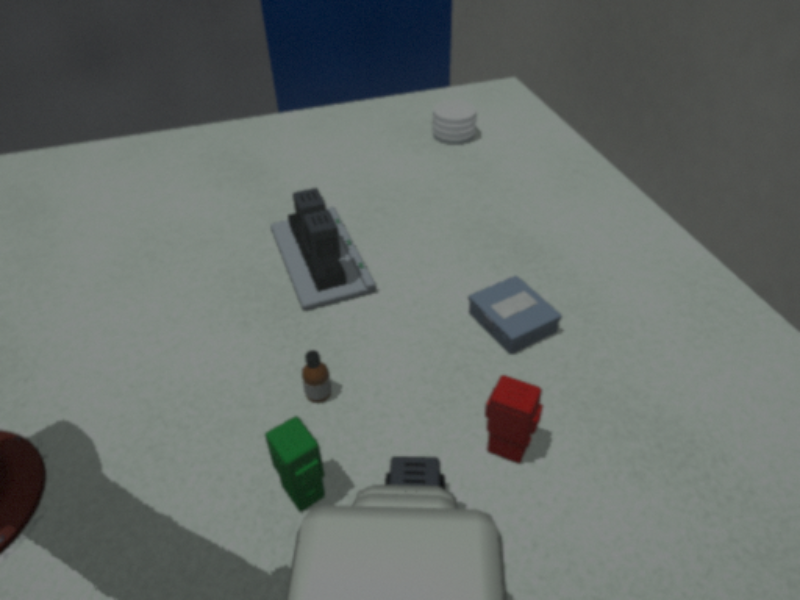

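Candidates, in the 800x600 top view: dark grey pack at (600,347) in the shoe at the microscope's back. Two dark packs at (228,370) and (275,365) stand in the charger. The red (535,257) and green (540,430) blocks are decoys. The one in the shoe fits. The free bay looks like the left cup at (198,382), with its contacts visible. I'll measure these and take an enlarged crop.

Run:
```python
from h import *
z=np.load("/tmp/top0.npz"); im,P=z["im"],z["P"]
a=cv2.resize(im[185:285,335:435,::-1],(400,400),interpolation=cv2.INTER_CUBIC)
b=cv2.resize(im[195:295,100:220,::-1],(480,400),interpolation=cv2.INTER_CUBIC)
cv2.imwrite("pics/crop0.png",cv2.resize(np.hstack([a,b]),(800,364)))
def rect(name,u0,u1,v0,v1,zl,zh,dark=None):
    Q=P[v0:v1,u0:u1]; I=im[v0:v1,u0:u1].max(-1)
    m=(Q[...,2]>zl)&(Q[...,2]<zh)
    if dark: m&=I<dark
    n,l,s,c=cv2.connectedComponentsWithStats(m.astype(np.uint8))
    for i in range(1,n):
        if s[i,4]<40: continue
        q=Q[l==i]; r=cv2.minAreaRect(q[:,:2].astype(np.float32))
        print(name,s[i,4],np.round(c[i]+[u0,v0]),"z",np.round(np.median(q[:,2]),1),"rect",np.round(r[0],1),np.round(r[1],1),round(r[2],1),"mean",np.round(q[:,:2].mean(0),1))
rect("pack",345,400,200,250,108,124)
rect("chpacks",110,210,205,260,113,130)
rect("plate",100,220,200,275,8,19)
rect("cupsrim",100,220,200,275,30,45)
rect("shoe cheeks",340,410,200,260,70,95)
rect("shoe side",340,410,200,260,40,62)
rect("oil",262,295,240,275,50,90)
rect("red",320,365,140,185,90,120)
rect("green",320,370,255,295,90,120)
rect("box",220,285,105,165,25,45)
rect("scope",395,511,180,300,150,480)
rect("scope",395,511,180,300,20,140)
```

```text
pack 433 [384. 221.] z 114.8 rect [ 484.  -194.1] [40.3 46.7] 69.0 mean [ 483.5 -192.5]
chpacks 482 [175. 234.] z 120.3 rect [484.2 235. ] [40.5 49.6] 3.8 mean [483.8 234. ]
chpacks 452 [145. 237.] z 120.4 rect [481.1 297.2] [40.  48.3] 0.9 mean [480.4 296.3]
plate 2476 [160. 243.] z 13.7 rect [485.9 299. ] [116.3 226.8] 3.4 mean [476.4 292.2]
plate 220 [127. 245.] z 16.7 rect [478.2 366.9] [37.1 40.9] 3.8 mean [477.1 369.7]
cupsrim 103 [188. 242.] z 36.0 rect [473.3 224.4] [36.1 68.6] 44.2 mean [474.5 222.4]
cupsrim 130 [124. 246.] z 36.5 rect [477.4 362.9] [47.3 52.9] 4.0 mean [473.4 369.8]
cupsrim 62 [157. 249.] z 36.2 rect [464.1 298.3] [11.4 53.7] 5.3 mean [462.  293.5]
shoe cheeks 210 [370. 223.] z 80.9 rect [ 482.2 -173.5] [63.2 32.5] 9.7 mean [ 484.8 -172.5]
shoe side 1013 [392. 235.] z 44.6 rect [ 466.8 -219.9] [123.9  97.7] 70.2 mean [ 459.5 -230.8]
oil 115 [279. 259.] z 57.6 rect [425.2  25.4] [25.9 23.5] 86.1 mean [424.8  26.9]
red 428 [344. 160.] z 103.2 rect [ 622.6 -127.4] [41.8 49.3] 46.5 mean [ 620.6 -125.7]
green 488 [347. 275.] z 103.1 rect [ 381.2 -107.7] [40.4 49.7] 17.9 mean [ 380.7 -106.6]
box 1532 [253. 135.] z 35.9 rect [716.2  64.5] [ 91.  101.4] 13.3 mean [714.9  64.9]
scope 4749 [480. 244.] z 203.9 rect [ 418.6 -350.3] [157.3 174.8] 80.4 mean [ 415.6 -327.9]
scope 4252 [429. 249.] z 45.2 rect [ 407.1 -328.1] [261.6 187.3] 20.4 mean [ 421.4 -300.9]
```

View pics/crop0.png

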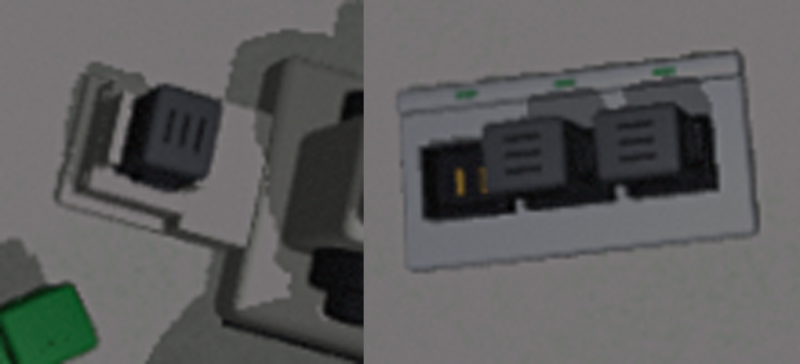

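The crop shows the dark grey pack in the shoe (left) and the charger with two packs and its left, +y cup empty with gold contacts. Pack rect 40x47 at z 115 and cup at z 17 match the given sizes. The tall microscope lies between the arm and the pack, so I go over it.

```bash
cat >> h.py <<'E'
from scipy.spatial.transform import Rotation as R
def plan(x,y,z,yaw):
    "tool y line along yaw deg (world), pointing down; shift/turn in tool axes"
    o=robot.get_obs(); T=R.from_rotvec(o["eef_rot"]); p=np.array(o["ee_pos"])
    c=[]
    for a in (yaw,yaw+180):
        yv=np.array([np.cos(np.radians(a)),np.sin(np.radians(a)),0]); zv=np.array([0,0,-1.])
        G=R.from_matrix(np.c_[np.cross(yv,zv),yv,zv]); c.append((T.inv()*G).as_rotvec())
    Y=T.apply([0,1,0])
    print("pos",np.round(p,1),"tool yaw",round(np.degrees(np.arctan2(Y[1],Y[0])),1),"j7",round(o["joint_pos"][6],2),"shift",np.round(T.inv().apply(np.array([x,y,z])-p)/1000,4),"turns",np.round(c,3).tolist())
E
python3 - <<'E'
from h import *
P=np.load("/tmp/top0.npz")["P"]; S=np.load("/tmp/side0.npz")["P"]
Q=np.r_[P.reshape(-1,3),S.reshape(-1,3)]
th=np.radians(-110); yv=np.array([np.cos(th),np.sin(th)]); xv=np.array([-yv[1],yv[0]]);xv=-xv if xv[0]<0 else xv
s=(Q[:,:2]-[484,-194])@np.c_[xv,yv]
for a in range(-60,360,30):
    m=(s[:,1]>a)&(s[:,1]<a+30)&(abs(s[:,0])<110); q=Q[m]
    if len(q): print(a,m.sum(),np.percentile(q[:,2],[50,99]).round(), s[m&(Q[:,2]>30)][:,0].min().round() if (m&(Q[:,2]>30)).any() else '',s[m&(Q[:,2]>30)][:,0].max().round()if (m&(Q[:,2]>30)).any() else '')
plan(246.4,-601.5,520,0); plan(484,-194,520,-20)
E
python3 -m crank '[[[0,0,-0.04],[0,0,0],0.0854],[[0,0,-0.08],[0,0,0],0.0854],[[0,0,-0.12],[0,0,0],0.0854],[[0,0,-0.16],[0,0,0],0.0854],[[0,0,-0.2],[0,0,0],0.0854],[[0,0,-0.24],[0,0,0],0.0854],[[0,0,-0.28],[0,0,0],0.0854],[[0,0,-0.31],[0,0,0],0.0854],[[0,0,-0.31],[0,0,0],0.0854]]'
python3 -c "
from h import *
plan(484,-194,525,-20);print(robot.get_obs()['joint_pos'])"
```

```text
-60 2620 [  0. 104.] -110.0 35.0
-30 1988 [ 51. 118.] -110.0 36.0
0 1567 [  1. 118.] -40.0 28.0
30 1312 [ 0. 47.] -43.0 42.0
60 1446 [39. 47.] -85.0 85.0
90 3735 [139. 289.] -86.0 84.0
120 2487 [301. 325.] -85.0 82.0
150 1398 [170. 371.] -86.0 86.0
180 6335 [373. 375.] -85.0 84.0
210 3210 [372. 374.] -86.0 79.0
240 551 [168. 173.] -86.0 -1.0
270 212 [ 0. 44.] -81.0 -63.0
300 192 [-1. 41.] -68.0 -64.0
330 1059 [640. 640.] 12.0 12.0
pos [ 246.2 -600.9  214.5] tool yaw -67.7 j7 -0.04 shift [-0.      0.     -0.3055] turns [[-0.002, -0.001, -1.182], [-0.001, 0.002, 1.96]]
pos [ 246.2 -600.9  214.5] tool yaw -67.7 j7 -0.04 shift [ 0.3743 -0.287  -0.305 ] turns [[-0.002, -0.001, -0.833], [-0.001, 0.002, 2.309]]
t: 0.9
ee_pos: [246.8, -602.3, 532.4]
eef_rot: [3.069, 0.604, 0.005]
contact_force: [0.4, -0.5, 0.4]
opening: 85.6
grip_force: 0.0
pos [ 246.8 -602.3  532.4] tool yaw -67.7 j7 -0.03 shift [ 0.3743 -0.288   0.0036] turns [[0.013, 0.005, -0.833], [0.007, -0.016, 2.309]]
[ 1.14630267  0.57718878  0.00612464  0.61524154 -0.00352872  1.93540122
 -0.03184992]
```

```bash
python3 -m crank '[[[0.029,-0.022,0.015],[0,0,-0.064],0.0854],[[0.058,-0.044,0.03],[0,0,-0.128],0.0854],[[0.087,-0.066,0.03],[0,0,-0.192],0.0854],[[0.116,-0.088,0.03],[0,0,-0.256],0.0854],[[0.144,-0.11,0.03],[0,0,-0.32],0.0854],[[0.173,-0.132,0.03],[0,0,-0.384],0.0854],[[0.202,-0.154,0.03],[0,0,-0.448],0.0854],[[0.231,-0.177,0.03],[0,0,-0.512],0.0854],[[0.26,-0.2,0.03],[0,0,-0.576],0.0854],[[0.289,-0.222,0.03],[0,0,-0.64],0.0854],[[0.317,-0.244,0.03],[0,0,-0.704],0.0854],[[0.346,-0.266,0.03],[0,0,-0.768],0.0854],[[0.374,-0.288,0.03],[0,0,-0.833],0.0854],[[0.374,-0.288,0.03],[0,0,-0.833],0.0854],[[0.374,-0.288,0.03],[0,0,-0.833],0.0854]]'
python3 - <<'E'
from h import *
im,d,P=snap("side","side1"); cv2.imwrite("pics/side1.png",cv2.resize(im[...,::-1],(800,600)))
# pack from side view
Q=P.reshape(-1,3); m=(abs(Q[:,2]-116)<8)&(abs(Q[:,0]-484)<45)&(abs(Q[:,1]+194)<45); q=Q[m]
print(m.sum(), cv2.minAreaRect(q[:,:2].astype(np.float32)) if m.sum()>20 else '')
plan(484,-194,200,-20)
E
```

```text
t: 2.15
ee_pos: [484.0, -190.6, 494.7]
eef_rot: [-2.567, -1.808, 0.001]
contact_force: [-0.1, -1.2, 0.4]
opening: 85.6
grip_force: 0.0
598 ((483.67767333984375, -189.98562622070312), (33.2249641418457, 48.00579833984375), 70.29306030273438)
pos [ 483.2 -192.8  494.8] tool yaw -19.9 j7 -0.1 shift [-0.0006  0.0015  0.2948] turns [[-0.001, 0.001, 0.001], [-0.001, -0.002, -3.14]]
```

View pics/side1.png

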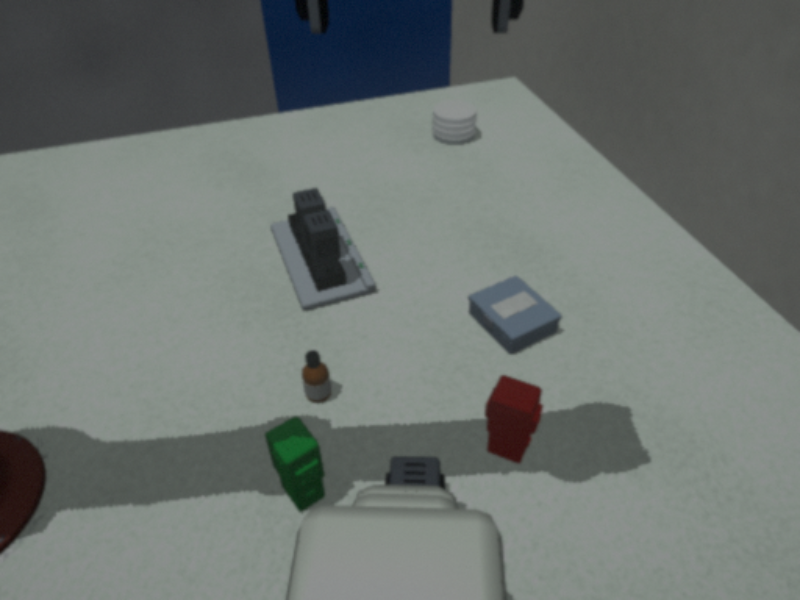

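```bash
python3 -m crank '[[[0,0,0.04],[0,0,0],0.0854],[[0,0,0.08],[0,0,0],0.0854],[[0,0,0.12],[0,0,0],0.0854],[[0,0,0.16],[0,0,0],0.0854],[[0,0,0.2],[0,0,0],0.0854],[[0,0,0.24],[0,0,0],0.0854],[[0,0,0.28],[0,0,0],0.0854],[[0,0,0.32],[0,0,0],0.0854],[[0,0,0.345],[0,0,0],0.0854],[[0,0,0.355],[0,0,0],0.0854],[[0,0,0.355],[0,0,0],0.0854],[[0,0,0.355],[0,0,0],0.0854]]'
python3 - <<'E'
from h import *
plan(483.5,-193.5,74,-20)
im,d,P=snap("top","top2"); a=im[160:290,300:450,::-1]
im2,_,_=snap("side","side2"); b=im2[200:384,160:372,::-1]
cv2.imwrite("pics/c2.png",np.hstack([cv2.resize(a,(400,347)),cv2.resize(b,(400,347))]))
E
```

```text
t: 3.2
ee_pos: [483.7, -194.4, 141.1]
eef_rot: [2.574, 1.799, 0.001]
contact_force: [0.8, 0.3, -0.3]
opening: 85.3
grip_force: 0.0
pos [ 483.7 -194.4  141.1] tool yaw -20.1 j7 -0.21 shift [ 0.0008 -0.0006  0.0671] turns [[0.001, 0.0, -0.002], [0.001, -0.002, 3.14]]
```

View pics/c2.png

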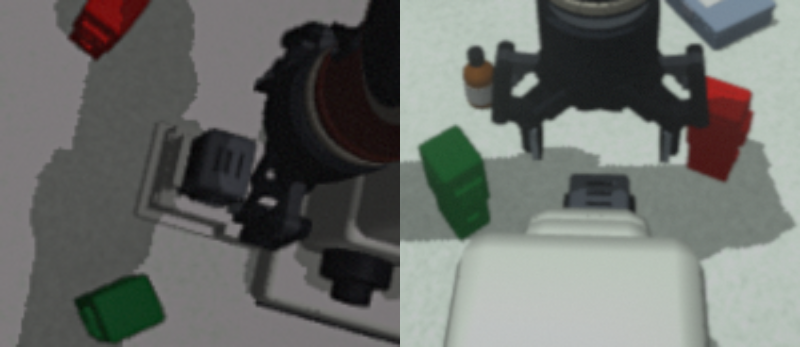

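The side crop (right half) shows the fingers at x=535 and 668, centred over the pack at x=600. In the top crop the hand is behind the pack only by perspective. Descend and squeeze.

```bash
python3 -m crank '[[[0,0,0.02],[0,0,0],0.0854],[[0.001,-0.0005,0.04],[0,0,0],0.0854],[[0.001,-0.0005,0.055],[0,0,0],0.0854],[[0.001,-0.0005,0.067],[0,0,0],0.0854],[[0.001,-0.0005,0.067],[0,0,0],0.0854],[[0.001,-0.0005,0.067],[0,0,0],0.064],[[0.001,-0.0005,0.067],[0,0,0],0.06],[[0.001,-0.0005,0.067],[0,0,0],0.056],[[0.001,-0.0005,0.067],[0,0,0],0.052],[[0.001,-0.0005,0.067],[0,0,0],0.046],[[0.001,-0.0005,0.067],[0,0,0],0.04],[[0.001,-0.0005,0.067],[0,0,0],0.04],[[0.001,-0.0005,0.067],[0,0,0],0.04],[[0.001,-0.0005,0.067],[0,0,0],0.04]]' 40
```

```text
t: 4.47
ee_pos: [484.1, -192.3, 75.7]
eef_rot: [2.571, 1.8, 0.002]
contact_force: [-2.1, 1.4, 10.1]
opening: 47.3
grip_force: 40.9
```

```bash
python3 -m crank '[[[0,0,-0.001],[0,0,0],0.04],[[0,0,-0.002],[0,0,0],0.04],[[0,0,-0.004],[0,0,0],0.04],[[0,0,-0.006],[0,0,0],0.04],[[0,0,-0.006],[0,0,0],0.04]]' 40
```

```text
t: 4.88
ee_pos: [483.2, -192.1, 79.6]
eef_rot: [2.573, 1.802, 0.0]
contact_force: [-0.1, 0.4, -2.9]
opening: 47.0
grip_force: 41.5
```

The force is only the pack's weight (2.9 N), so the latch is free. Continue straight up.

```bash
python3 -m crank '[[[0,0,-0.005],[0,0,0],0.04],[[0,0,-0.012],[0,0,0],0.04],[[0,0,-0.02],[0,0,0],0.04],[[0,0,-0.03],[0,0,0],0.04],[[0,0,-0.04],[0,0,0],0.04],[[0,0,-0.05],[0,0,0],0.04],[[0,0,-0.06],[0,0,0],0.04],[[0,0,-0.075],[0,0,0],0.04],[[0,0,-0.095],[0,0,0],0.04],[[0,0,-0.115],[0,0,0],0.04],[[0,0,-0.13],[0,0,0],0.04],[[0,0,-0.13],[0,0,0],0.04],[[0,0,-0.13],[0,0,0],0.04]]' 40
python3 -c "
from h import *
im,d,P=snap('side','side3'); cv2.imwrite('pics/side3.png',im[100:384,100:400,::-1])
plan(540,70,205,93.4)"
```

```text
t: 5.97
ee_pos: [483.4, -192.1, 210.3]
eef_rot: [2.572, 1.801, 0.002]
contact_force: [-0.5, 0.3, -2.7]
opening: 46.9
grip_force: 41.9
pos [ 482.6 -191.9  209.2] tool yaw -20.0 j7 -0.17 shift [ 0.2658 -0.0356  0.0042] turns [[-0.001, -0.001, -1.979], [-0.001, 0.001, 1.162]]
```

View pics/side3.png

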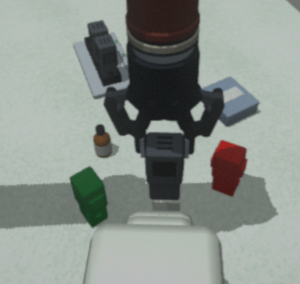

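```bash
python3 -m crank '[[[0.019,-0.0025,0],[0,0,0.083],0.04],[[0.038,-0.005,0],[0,0,0.166],0.04],[[0.057,-0.0075,0],[0,0,0.249],0.04],[[0.076,-0.01,0],[0,0,0.332],0.04],[[0.095,-0.0125,0],[0,0,0.415],0.04],[[0.114,-0.015,0],[0,0,0.498],0.04],[[0.133,-0.0175,0],[0,0,0.581],0.04],[[0.152,-0.02,0],[0,0,0.664],0.04],[[0.171,-0.0225,0],[0,0,0.747],0.04],[[0.19,-0.025,0],[0,0,0.83],0.04],[[0.209,-0.0275,0],[0,0,0.913],0.04],[[0.228,-0.03,0],[0,0,0.996],0.04],[[0.247,-0.033,0],[0,0,1.079],0.04],[[0.266,-0.0356,0],[0,0,1.162],0.04],[[0.266,-0.0356,0],[0,0,1.162],0.04],[[0.266,-0.0356,0],[0,0,1.162],0.04]]' 40
python3 - <<'E'
from h import *
plan(540,70,64,93.4)
im,d,P=snap('side','side4')
Q=P.reshape(-1,3); m=(abs(Q[:,0]-540)<32)&(abs(Q[:,1]-70)<40)&(Q[:,2]>100)&(Q[:,2]<200); print(m.sum(),np.percentile(Q[m][:,2],[0.5,2,5]).round(1))
E
```

```text
t: 7.35
ee_pos: [539.6, 71.7, 207.8]
eef_rot: [3.14, 0.101, -0.005]
contact_force: [0.0, -0.4, -2.6]
opening: 47.3
grip_force: 42.1
pos [539.6  71.7 207.8] tool yaw -86.3 j7 -1.7 shift [0.0008 0.0017 0.1438] turns [[-0.005, -0.0, -3.137], [-0.0, 0.003, 0.005]]
493 [144.5 146.3 149.8]
```

```bash
python3 -m crank '[[[0,0,0.02],[0,0,0],0.04],[[0,0,0.045],[0,0,0],0.04],[[0,0,0.07],[0,0,0],0.04],[[0,0,0.095],[0,0,0],0.04],[[0,0,0.115],[0,0,0],0.04],[[0,0,0.128],[0,0,0],0.04],[[0,0,0.136],[0,0,0],0.04],[[0,0,0.139],[0,0,0],0.04],[[0,0,0.139],[0,0,0],0.04],[[0,0,0.139],[0,0,0],0.04]]' 40
python3 -m crank '[[[0,0,0.001],[0,0,0],0.04],[[0,0,0.002],[0,0,0],0.04],[[0,0,0.003],[0,0,0],0.04],[[0,0,0.003],[0,0,0],0.04]]' 40
```

```text
t: 8.23
ee_pos: [541.3, 69.7, 71.1]
eef_rot: [-3.14, -0.093, -0.002]
contact_force: [0.6, 0.5, -2.2]
opening: 47.6
grip_force: 42.0
t: 8.57
ee_pos: [540.8, 70.1, 67.7]
eef_rot: [-3.14, -0.094, -0.001]
contact_force: [0.0, -0.3, -3.0]
opening: 47.1
grip_force: 42.0
```

```bash
python3 -m crank '[[[0,0,0.001],[0,0,0],0.04],[[0,0,0.002],[0,0,0],0.04],[[0,0,0.003],[0,0,0],0.04],[[0,0,0.003],[0,0,0],0.04]]' 40
python3 -m crank '[[[0,0,0.0005],[0,0,0],0.04],[[0,0,0.001],[0,0,0],0.04],[[0,0,0.001],[0,0,0],0.04]]' 40
```

```text
t: 8.9
ee_pos: [540.5, 70.1, 64.2]
eef_rot: [3.14, 0.094, -0.001]
contact_force: [0.2, 0.1, -2.0]
opening: 47.3
grip_force: 42.0
t: 9.15
ee_pos: [540.8, 70.1, 63.8]
eef_rot: [-3.14, -0.094, -0.001]
contact_force: [-1.2, -0.4, 0.7]
opening: 47.5
grip_force: 42.3
```

```bash
python3 -m crank '[[[0,0,0.0008],[0,0,0],0.04],[[0,0,0.0008],[0,0,0],0.04]]' 40
python3 -m crank '[[[0,0,0],[0,0,0],0.052],[[0,0,0],[0,0,0],0.058],[[0,0,0],[0,0,0],0.066],[[0,0,0],[0,0,0],0.08],[[0,0,0],[0,0,0],0.0854],[[0,0,0],[0,0,0],0.0854],[[0,0,0],[0,0,0],0.0854],[[0,0,-0.03],[0,0,0],0.0854],[[0,0,-0.06],[0,0,0],0.0854],[[0,0,-0.1],[0,0,0],0.0854],[[0,0,-0.11],[0,0,-0.12],0.0854],[[0,0,-0.11],[0,0,-0.24],0.0854],[[0,0,-0.11],[0,0,-0.36],0.0854],[[0,0,-0.11],[0,0,-0.48],0.0854],[[0,0,-0.11],[0,0,-0.6],0.0854],[[0,0,-0.11],[0,0,-0.72],0.0854],[[0,0,-0.11],[0,0,-0.84],0.0854],[[0,0,-0.11],[0,0,-0.96],0.0854],[[0,0,-0.11],[0,0,-1.08],0.0854],[[0,0,-0.11],[0,0,-1.2],0.0854]]' 
python3 -m crank '[[[0,0,0],[0,0,-0.12],0.0854],[[0,0,0],[0,0,-0.24],0.0854],[[0,0,0],[0,0,-0.36],0.0854],[[0,0,0],[0,0,-0.36],0.0854],[[0,0,0],[0,0,-0.36],0.0854]]'
python3 - <<'E'
from h import *
plan(540.5,70,72,3.4)
for n in("top","side"):
    im,d,P=snap(n,n+"5")
    cv2.imwrite(f"pics/{n}5.png",cv2.resize(im[...,::-1],(400,300)))
    Q=P.reshape(-1,3); m=(abs(Q[:,2]-104)<5)&(abs(Q[:,0]-540)<45)&(abs(Q[:,1]-70)<45); q=Q[m]
    if m.sum()>20: print(n,m.sum(),np.median(q[:,2]),cv2.minAreaRect(q[:,:2].astype(np.float32)),q[:,:2].min(0),q[:,:2].max(0))
cv2.imwrite("pics/c5.png",np.hstack([cv2.imread("pics/top5.png"),cv2.imread("pics/side5.png")]))
E
```

```text
t: 9.32
ee_pos: [540.9, 70.2, 63.7]
eef_rot: [-3.14, -0.094, -0.001]
contact_force: [-2.5, 0.3, 5.5]
opening: 47.3
grip_force: 43.0
t: 10.98
ee_pos: [540.6, 69.9, 172.7]
eef_rot: [2.533, 1.858, -0.0]
contact_force: [0.7, -0.2, 0.1]
opening: 85.3
grip_force: 0.0
t: 11.4
ee_pos: [540.6, 69.8, 172.6]
eef_rot: [-2.17, -2.271, -0.0]
contact_force: [-0.1, 0.5, 0.3]
opening: 85.5
grip_force: 0.0
pos [540.6  69.8 172.6] tool yaw 2.6 j7 -0.42 shift [ 2.000e-04 -1.000e-04  1.006e-01] turns [[-0.0, -0.0, -0.014], [-0.0, 0.0, 3.128]]
top 59 103.12142529820483 ((529.6797485351562, 82.79264068603516), (49.674983978271484, 23.449907302856445), 48.59272766113281) [519.83266895  56.40887169] [554.54228426  93.98317768]
side 344 103.94066017419351 ((537.485595703125, 70.8793716430664), (39.055789947509766, 50.699214935302734), 3.838754177093506) [516.90492273  45.85534668] [557.82032052  96.17418118]
```

View pics/c5.png

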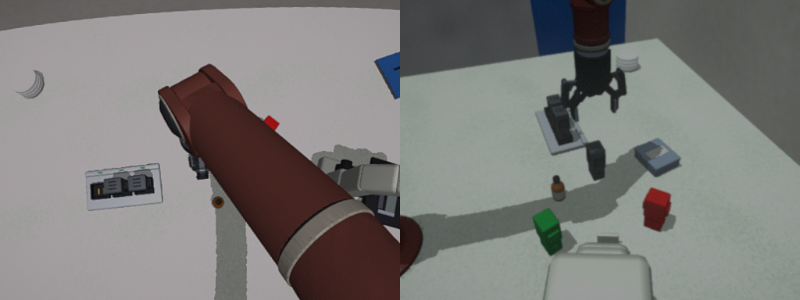

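The top view is blocked by the arm. The side view shows the pack standing free at about (597,158), rect 39x51 at yaw 3.8°, top at z 104. Now regrasp it by the front and back faces, and check both cameras' estimates of the charger.

```bash
python3 -m crank '[[[0,-0.001,0.03],[0,0,-0.02],0.0854],[[0.0005,-0.002,0.06],[0,0,-0.02],0.0854],[[0.0005,-0.0022,0.085],[0,0,-0.02],0.0854],[[0.0005,-0.0022,0.1],[0,0,-0.02],0.0854],[[0.0005,-0.0022,0.1085],[0,0,-0.02],0.0854],[[0.0005,-0.0022,0.1085],[0,0,-0.02],0.0854],[[0.0005,-0.0022,0.1085],[0,0,-0.02],0.06],[[0.0005,-0.0022,0.1085],[0,0,-0.02],0.05],[[0.0005,-0.0022,0.1085],[0,0,-0.02],0.044],[[0.0005,-0.0022,0.1085],[0,0,-0.02],0.04],[[0.0005,-0.0022,0.1085],[0,0,-0.02],0.036],[[0.0005,-0.0022,0.1085],[0,0,-0.02],0.032],[[0.0005,-0.0022,0.1085],[0,0,-0.02],0.032],[[0.0005,-0.0022,0.1085],[0,0,-0.02],0.032]]' 40
python3 - <<'E'
from h import *
for n in("top0","side1"):
    P=np.load(f"/tmp/{n}.npz")["P"]; Q=P.reshape(-1,3)
    for nm,x,y,w,zl,zh in(("p1",484,235,30,115,125),("p2",481,297,30,115,125),("cup rim",477,362,34,33,40),("cupfloor",477,362,24,14.5,25),("plate",483,298,130,11,16)):
        m=(Q[:,2]>zl)&(Q[:,2]<zh)&(abs(Q[:,0]-x)<w)&(abs(Q[:,1]-y)<w); q=Q[m]
        if m.sum()>20: r=cv2.minAreaRect(q[:,:2].astype(np.float32)); print(n,nm,m.sum(),np.round(np.median(q[:,2]),1),[np.round(a,1) for a in r],np.percentile(q[:,:2],[2,98],axis=0).round(1).tolist())
E
```

```text
t: 12.67
ee_pos: [539.1, 70.7, 65.4]
eef_rot: [2.143, 2.296, 0.002]
contact_force: [-0.7, -0.4, 5.6]
opening: 39.3
grip_force: 41.5
top0 p1 477 120.3 [array([484.2, 235. ]), array([40.5, 49.6]), np.float64(3.8)] [[465.0, 211.6], [503.2, 258.3]]
top0 p2 441 120.4 [array([481.1, 297.2]), array([40. , 48.3]), np.float64(0.9)] [[462.3, 274.7], [499.3, 320.1]]
top0 cup rim 109 36.8 [array([477.3, 363.4]), array([47.3, 51.9]), np.float64(4.0)] [[452.8, 336.7], [500.6, 387.9]]
top0 cupfloor 228 17.1 [array([475.2, 363.7]), array([43.6, 45.4]), np.float64(3.5)] [[453.3, 346.7], [496.4, 385.6]]
top0 plate 2107 13.6 [array([486.1, 298.3]), array([115.9, 225.4]), np.float64(3.5)] [[427.9, 188.5], [531.4, 406.9]]
side1 p1 257 121.0 [array([482.9, 234.7]), array([40.4, 50.2]), np.float64(4.2)] [[463.1, 210.7], [502.0, 256.5]]
side1 p2 215 121.1 [array([478.6, 298. ]), array([39.2, 47.9]), np.float64(2.8)] [[459.8, 275.1], [497.8, 320.4]]
side1 cup rim 32 36.8 [array([456.5, 361.8]), array([55. , 11.3]), np.float64(89.4)] [[451.5, 335.1], [462.1, 388.7]]
side1 plate 1041 14.2 [array([482.7, 297. ]), array([111.6, 224.8]), np.float64(3.6)] [[425.4, 187.1], [530.3, 398.2]]
```

```bash
python3 -m crank '[[[0,0,-0.005],[0,0,0],0.032],[[0,0,-0.02],[0,0,0],0.032],[[0,0,-0.04],[0,0,0],0.032],[[0,0,-0.065],[0,0,0],0.032],[[0,0,-0.09],[0,0,0],0.032],[[0,0,-0.115],[0,0,0],0.032],[[0,0,-0.14],[0,0,0],0.032],[[0,0,-0.16],[0,0,0],0.032],[[0,0,-0.17],[0,0,0],0.032],[[0,0,-0.17],[0,0,0],0.032],[[0,0,-0.17],[0,0,0],0.032]]' 40
python3 -c "
from h import *
plan(477,362.8,235,3.6)"
```

```text
t: 13.58
ee_pos: [537.8, 70.1, 233.4]
eef_rot: [-2.143, -2.296, 0.002]
contact_force: [-0.4, -0.0, -3.7]
opening: 39.1
grip_force: 41.0
pos [537.8  70.1 233.4] tool yaw 3.9 j7 -0.36 shift [ 0.2962 -0.0405 -0.0017] turns [[-0.001, 0.0, 0.006], [-0.001, -0.002, -3.136]]
```

```bash
python3 -m crank '[[[0.012,-0.0016,0],[0,0,0],0.032],[[0.036,-0.005,0],[0,0,0.002],0.032],[[0.062,-0.0085,0],[0,0,0.004],0.032],[[0.09,-0.0125,0],[0,0,0.006],0.032],[[0.12,-0.0165,0],[0,0,0.006],0.032],[[0.15,-0.0205,0],[0,0,0.006],0.032],[[0.18,-0.0245,0],[0,0,0.006],0.032],[[0.21,-0.0285,0],[0,0,0.006],0.032],[[0.238,-0.0325,0],[0,0,0.006],0.032],[[0.262,-0.036,0],[0,0,0.006],0.032],[[0.282,-0.0386,0],[0,0,0.006],0.032],[[0.292,-0.04,0],[0,0,0.006],0.032],[[0.296,-0.0405,0],[0,0,0.006],0.032],[[0.296,-0.0405,0],[0,0,0.006],0.032],[[0.296,-0.0405,0],[0,0,0.006],0.032]]' 40
python3 -c "
from h import *
plan(477,362.8,235,3.6)"
python3 -m crank '[[[0,0,0.02],[0,0,0],0.032],[[0,0,0.04],[0,0,0],0.032],[[0,0,0.04],[0,0,0],0.032],[[0,0,0.04],[0,0,0],0.032]]' 40
python3 - <<'E'
from h import *
plan(477,362.8,81,3.6)
for n in("top","side"):
    im,d,P=snap(n,n+"6")
    b=im[170:290,80:240,::-1] if n=="top" else im[60:210,140:340,::-1]
    cv2.imwrite(f"pics/{n}6.png",cv2.resize(b,(400,300),interpolation=cv2.INTER_CUBIC))
    Q=P.reshape(-1,3); 
    for zl,zh in((207,222),(180,207),(150,180),(130,150)):
        m=(Q[:,2]>zl)&(Q[:,2]<zh)&(abs(Q[:,0]-477)<35)&(abs(Q[:,1]-362)<32); q=Q[m]
        if m.sum()>10: print(n,zl,m.sum(),[np.round(a,1) for a in cv2.minAreaRect(q[:,:2].astype(np.float32))],np.percentile(q,[2,98],axis=0).round(1).tolist())
cv2.imwrite("pics/c6.png",np.hstack([cv2.imread("pics/top6.png"),cv2.imread("pics/side6.png")]))
E
```

```text
t: 14.83
ee_pos: [478.0, 361.3, 233.3]
eef_rot: [2.151, 2.288, -0.004]
contact_force: [-0.3, 0.1, -2.7]
opening: 39.4
grip_force: 40.9
pos [478.  361.3 233.3] tool yaw 3.5 j7 -0.89 shift [ 0.0016 -0.0009 -0.0017] turns [[-0.001, 0.002, -0.001], [0.004, 0.001, 3.14]]
t: 15.17
ee_pos: [478.1, 360.5, 193.3]
eef_rot: [2.153, 2.287, -0.005]
contact_force: [0.2, 0.1, -1.9]
opening: 39.0
grip_force: 41.2
pos [478.1 360.5 193.3] tool yaw 3.5 j7 -0.91 shift [ 0.0027 -0.0008  0.1123] turns [[-0.002, 0.003, -0.003], [0.005, 0.003, 3.139]]
top 207 158 [array([479.5, 342.1]), array([64.5, 24.5]), np.float64(1.1)] [[450.4, 330.3, 207.3], [506.2, 353.5, 221.8]]
top 180 83 [array([475. , 337.5]), array([19.2, 44.6]), np.float64(66.4)] [[458.2, 330.1, 181.0], [498.3, 353.7, 206.4]]
top 150 73 [array([476.7, 338.6]), array([15.3, 41. ]), np.float64(75.2)] [[459.0, 334.1, 150.6], [496.1, 349.4, 177.6]]
top 130 62 [array([470.6, 348.3]), array([23. , 48.4]), np.float64(48.6)] [[460.1, 338.5, 134.1], [495.4, 371.4, 148.9]]
side 207 152 [array([478.2, 344.8]), array([29.3, 62.5]), np.float64(87.3)] [[452.1, 331.2, 207.3], [505.5, 357.5, 221.7]]
side 180 195 [array([469. , 347.2]), array([28.4, 54.2]), np.float64(51.9)] [[457.2, 330.9, 181.0], [497.5, 366.2, 206.4]]
side 150 185 [array([468.3, 350.9]), array([28.7, 55.5]), np.float64(47.0)] [[458.1, 336.5, 150.7], [494.9, 375.6, 179.6]]
side 130 107 [array([469.5, 351.8]), array([26.4, 50.1]), np.float64(47.7)] [[460.3, 338.4, 130.8], [494.4, 373.8, 149.5]]
```

View pics/c6.png

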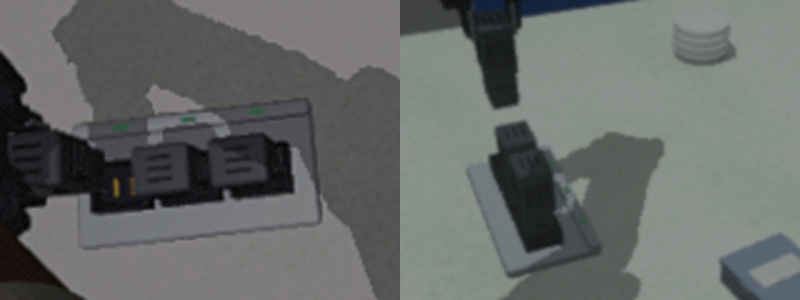

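The top crop shows the held pack at (40,155), left of the free cup with gold contacts at (118,187), a perspective shift from its height. The side crop shows the pack hanging upright at (497,60) beyond the two charging packs. By measurement it needs about +2.5 mm along the row. Lower to just above the rim and recheck.

```bash
python3 -m crank '[[[0.0025,-0.0005,0.01],[0,0,0],0.032],[[0.0025,-0.0005,0.03],[0,0,0],0.032],[[0.0025,-0.0005,0.05],[0,0,0],0.032],[[0.0025,-0.0005,0.068],[0,0,0],0.032],[[0.0025,-0.0005,0.08],[0,0,0],0.032],[[0.0025,-0.0005,0.086],[0,0,0],0.032],[[0.0025,-0.0005,0.086],[0,0,0],0.032],[[0.0025,-0.0005,0.086],[0,0,0],0.032],[[0.0025,-0.0005,0.086],[0,0,0],0.032]]' 40
python3 - <<'E'
from h import *
plan(477,362.8,81,3.6)
for n in("top","side"):
    im,d,P=snap(n,n+"7")
    b=im[190:270,90:190,::-1] if n=="top" else im[80:200,140:290,::-1]
    cv2.imwrite(f"pics/{n}7.png",cv2.resize(b,(400,320),interpolation=cv2.INTER_CUBIC))
    Q=P.reshape(-1,3); 
    for zl,zh in((143,152),(46,85),(32,40)):
        m=(Q[:,2]>zl)&(Q[:,2]<zh)&(abs(Q[:,0]-477)<30)&(Q[:,1]>328)&(Q[:,1]<395); q=Q[m]
        if m.sum()>10: print(n,zl,m.sum(),[np.round(a,1) for a in cv2.minAreaRect(q[:,:2].astype(np.float32))],np.percentile(q,[2,98],axis=0).round(1).tolist())
cv2.imwrite("pics/c7.png",np.hstack([cv2.imread("pics/top7.png"),cv2.imread("pics/side7.png")]))
E
```

```text
t: 16.02
ee_pos: [477.7, 366.4, 109.4]
eef_rot: [2.15, 2.29, 0.005]
contact_force: [-0.2, 0.4, -2.7]
opening: 39.2
grip_force: 41.3
pos [477.7 366.4 109.4] tool yaw 3.6 j7 -0.97 shift [-0.0036 -0.001   0.0284] turns [[0.002, -0.002, 0.0], [0.003, 0.003, -3.141]]
top 143 327 [array([476. , 359.6]), array([56.5, 34.9]), np.float64(2.3)] [[455.5, 342.6, 143.5], [499.0, 374.6, 150.9]]
top 46 88 [array([470.5, 353.6]), array([24.1, 49.3]), np.float64(48.1)] [[460.2, 340.9, 52.5], [496.0, 376.2, 80.1]]
top 32 58 [array([477.2, 362.7]), array([46.7, 53. ]), np.float64(4.5)] [[452.8, 335.9, 33.1], [500.9, 387.2, 38.3]]
side 143 209 [array([479.1, 363.9]), array([57.8, 52.9]), np.float64(68.4)] [[451.0, 340.6, 143.5], [503.4, 387.6, 149.9]]
side 46 21 [array([459.6, 366.9]), array([ 0.9, 37.3]), np.float64(3.4)] [[458.6, 349.1, 51.4], [460.7, 383.8, 76.5]]
side 32 38 [array([456.7, 360.7]), array([10.9, 55.3]), np.float64(0.2)] [[451.4, 333.8, 32.2], [462.1, 387.9, 38.9]]
```

View pics/c7.png

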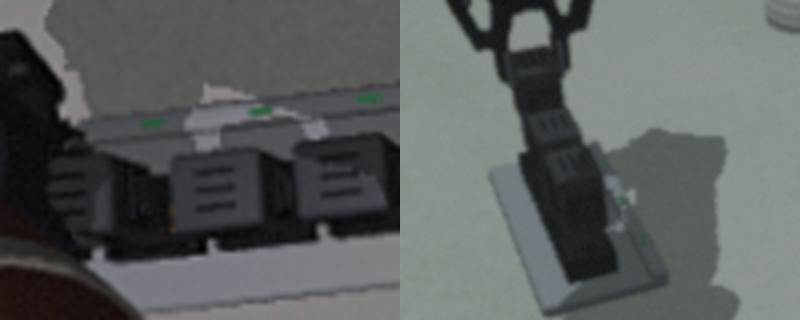

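```bash
python3 -m crank '[[[0,0,0],[0,0,0],0.032],[[0,0,0],[0,0,0],0.032],[[0,0,0],[0,0,0],0.032]]' 40
python3 - <<'E'
from h import *
for n in("top","side"):
    im,d,P=snap(n,n+"8")
    Q=P.reshape(-1,3); 
    for zl,zh in((46,85),(30,40)):
        m=(Q[:,2]>zl)&(Q[:,2]<zh)&(abs(Q[:,0]-477)<30)&(Q[:,1]>328)&(Q[:,1]<395); q=Q[m]
        if m.sum()>10: print(n,zl,m.sum(),[np.round(a,1) for a in cv2.minAreaRect(q[:,:2].astype(np.float32))],np.percentile(q,[2,98],axis=0).round(1).tolist())
plan(477,362.8,81,3.6)
E
```

```text
t: 16.37
ee_pos: [477.1, 365.5, 108.5]
eef_rot: [2.15, 2.29, 0.001]
contact_force: [-0.2, 0.7, -2.1]
opening: 39.1
grip_force: 41.3
top 46 80 [array([470.7, 350.7]), array([23. , 46.2]), np.float64(51.3)] [[460.1, 340.3, 49.9], [495.0, 372.5, 78.8]]
top 30 64 [array([476.9, 362.7]), array([46.4, 52.7]), np.float64(4.3)] [[452.6, 335.4, 31.6], [500.6, 387.0, 38.8]]
side 46 25 [array([459.2, 363.6]), array([ 0.9, 39.6]), np.float64(3.8)] [[458.0, 345.3, 49.2], [460.4, 382.4, 79.0]]
side 30 43 [array([456.7, 361.7]), array([10.4, 54.3]), np.float64(1.0)] [[451.5, 334.7, 30.5], [461.6, 388.2, 38.7]]
pos [477.  365.4 108.3] tool yaw 3.6 j7 -0.97 shift [-0.0026 -0.0002  0.0273] turns [[0.0, -0.0, 0.0], [0.0, 0.0, -3.141]]
```

Pack and cup centres agree within about 1 mm in both views, inside the 2 mm play. Lower slowly.

```bash
python3 -m crank '[[[0,-0.0004,0.003],[0,0,0],0.032],[[0,-0.0004,0.006],[0,0,0],0.032],[[0,-0.0004,0.009],[0,0,0],0.032],[[0,-0.0004,0.012],[0,0,0],0.032],[[0,-0.0004,0.014],[0,0,0],0.032],[[0,-0.0004,0.014],[0,0,0],0.032]]' 40
```

```text
t: 16.97
ee_pos: [476.2, 364.9, 93.2]
eef_rot: [-2.15, -2.29, 0.002]
contact_force: [-0.6, -0.5, -3.3]
opening: 39.2
grip_force: 41.6
```

```bash
python3 -m crank '[[[0,0,0.002],[0,0,0],0.032],[[0,0,0.004],[0,0,0],0.032],[[0,0,0.006],[0,0,0],0.032],[[0,0,0.008],[0,0,0],0.032],[[0,0,0.01],[0,0,0],0.032],[[0,0,0.01],[0,0,0],0.032]]' 40
python3 -m crank '[[[0,0,0.001],[0,0,0],0.032],[[0,0,0.001],[0,0,0],0.032]]' 40
```

```text
t: 17.47
ee_pos: [476.5, 365.1, 83.6]
eef_rot: [2.15, 2.29, -0.001]
contact_force: [-0.2, -1.2, -2.5]
opening: 39.2
grip_force: 41.5
t: 17.63
ee_pos: [476.5, 365.1, 82.9]
eef_rot: [2.15, 2.29, -0.001]
contact_force: [0.5, -1.6, -3.5]
opening: 39.2
grip_force: 41.5
```

```bash
python3 -m crank '[[[0,0,0.001],[0,0,0],0.032],[[0,0,0.001],[0,0,0],0.032]]' 40
python3 -m crank '[[[0,0,0.001],[0,0,0],0.032],[[0,0,0.001],[0,0,0],0.032]]' 40
```

```text
t: 17.8
ee_pos: [476.5, 365.2, 82.5]
eef_rot: [2.15, 2.29, -0.001]
contact_force: [0.4, -2.3, 0.6]
opening: 39.0
grip_force: 41.8
t: 17.97
ee_pos: [476.6, 365.2, 82.5]
eef_rot: [2.15, 2.29, -0.0]
contact_force: [-2.8, -3.9, 6.7]
opening: 39.0
grip_force: 42.6
```

Contact at TCP z 82.4 equals 65.4 (regrasp height) + 17, so the pack is home. Release and retreat straight up.

```bash
python3 -m crank '[[[0,0,0],[0,0,0],0.042],[[0,0,0],[0,0,0],0.046],[[0,0,0],[0,0,0],0.054],[[0,0,0],[0,0,0],0.07],[[0,0,0],[0,0,0],0.0854],[[0,0,0],[0,0,0],0.0854],[[0,0,0],[0,0,0],0.0854],[[0,0,0],[0,0,0],0.0854],[[0,0,-0.02],[0,0,0],0.0854],[[0,0,-0.05],[0,0,0],0.0854],[[0,0,-0.085],[0,0,0],0.0854],[[0,0,-0.125],[0,0,0],0.0854],[[0,0,-0.165],[0,0,0],0.0854],[[0,0,-0.2],[0,0,0],0.0854],[[0,0,-0.2],[0,0,0],0.0854],[[0,0,-0.2],[0,0,0],0.0854]]'
python3 - <<'E'
from h import *
im,d,P=snap("side","side9"); cv2.imwrite("pics/side9.png",cv2.resize(im[...,::-1],(800,600)))
Q=P.reshape(-1,3)
for x,y in((483,235),(479,298),(476,363)):
    m=(Q[:,2]>112)&(Q[:,2]<132)&(abs(Q[:,0]-x)<29)&(abs(Q[:,1]-y)<29); q=Q[m]
    print(m.sum(),np.median(q[:,2]).round(1),[np.round(a,1) for a in cv2.minAreaRect(q[:,:2].astype(np.float32))])
E
```

```text
t: 19.3
ee_pos: [477.2, 366.5, 283.8]
eef_rot: [2.15, 2.29, 0.009]
contact_force: [0.7, -0.1, -1.0]
opening: 85.3
grip_force: 0.0
277 120.8 [array([482.9, 235.4]), array([40.2, 50.9]), np.float64(3.4)]
238 120.9 [array([478.5, 298.2]), array([39. , 50.2]), np.float64(3.1)]
216 120.9 [array([475.6, 363. ]), array([39.9, 49.4]), np.float64(4.0)]
```

View pics/side9.png

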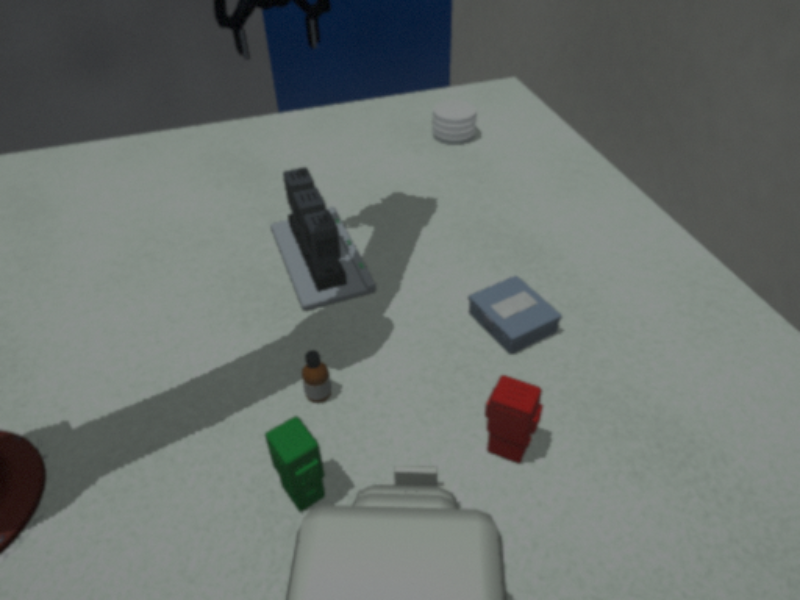

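The side view shows three packs in line at (300,178), (308,200) and (320,225), all with tops at z 120.9. The new one is fully home, the others have not moved, and the hand is clear.

```bash
python3 -c "
from cell import robot
print(robot.job_done())"
```

```text
the job is handed in; nothing more can be done
None
```

The spent pack was unlatched, stood on the bench, regripped by its front and back faces and lowered fully home into the free bay; its top is level with the two charging packs, nothing else appears to have moved, and the job was handed in at about 19 s (the hand-in returned no verdict).

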